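Mount the solder reel on its stand

ROBOT

A 7-joint arm with a two-finger parallel gripper is mounted at the origin on the work surface. World frame = base frame: x ahead of the robot, y to its left, z up, the work surface at z = 0. Lengths are in m, angles in rad, forces in N, time in s.
With the tool pointing down it reaches from about 0.425 to 1.025 m from the base axis. Payload 9.4 kg.
Tool frame: the origin (TCP) lies midway between the tips of the shut fingers; the grasp point (between the pads) lies arm.grip_point_offset behind it (arm.grip_point_offset is the distance from the TCP to the grasp point, in m); z points along the fingers, y is the line along which they close (so a half turn about z gives the same grasp; the last joint's range is limited). The gripper opens to 85 mm and grips with 20 to 120 N. Pads are 22 mm wide; open, the fingers measure 114 mm over their backs; the gripper's body (76 mm by 85 mm) begins 54 mm behind the grasp point. The pads swing forward as they close: fully open they stand 13 mm farther back than shut.
Start: joints at [1.256, 0.599, -0.003, 1.599, 0.002, 0.943, -0.08], TCP at [0.171, -0.705, 0.231] pointing down, gripper open.
Joint ranges: [-2.57, 2.57], [-0.35, 1.97], [-1.29, 1.29], [0.11, 2.56], [-1.05, 4.19], [0.11, 1.86], [-2.63, 2.63]. Speed limits (rad/s): [2.22, 2.22, 3.01, 3.01, 3.14, 3.14, 3.14].

INTERFACE

Orientations are given as a 3x3 rotation matrix whose columns are the frame's x, y, z axes.
In Python, from bench import arm gives the robot as it stands.
- The arm moves only by the tool move_arm, never from a script. Its arguments are lists of equal length, an entry for each row: "delta_pos": the shift along the tool's x, y, z normalised to -1 to 1, where 1 is 0.15 m, a list of three; "delta_rot": the turn, a rotation vector about the tool's x, y, z normalised to -1 to 1, where 1 is 180 degrees, a list of three; "grip": the opening, from 0 (shut) to 1 (fully open). In form: {"delta_pos": [[x, y, z], ...], "delta_rot": [[wx, wy, wz], ...], "grip": [grip, ...]}. A call has 1 to 10 rows; each row shifts and turns the commanded pose from where the row before left it, along the tool's axes as they then stand; what a row does not reach is not made up. A row lasts 1/10 s, in which the tool goes at most 50 mm and 8.59 degrees, less where a joint would pass 70% of its speed; a pose out of reach is approached as far as the arm can. A call with a number of a shift or a turn outside -1 to 1 is refused whole. A call with a gripper value outside its range is refused whole. The fingers move at their own pace and stop on an object; "squeeze" is the grip in N (left out, the last holds). Time passes only in rows, so rows that do not move let the fingers close. It gives the time, the measured TCP pose, the force, the opening and the grip force at its end, in the units of the state.
- arm.read_state(): the state, without advancing time (a new reading comes with each control period).
- arm.snapshot(name): name is "scene" or "top"; returns (picture, depth): 384x512x3 uint8, blue, green, red; 384x512 float32, m along the optical axis (not along the pixel's ray), 0 where there is no reading.
- arm.get_calibration(name): a dict with "fx", "fy", "cx", "cy" (pixels), "k1" (the pictures are not rectified: a ray, as slopes to the right and down, at radius r is drawn at 1 + k1 r^2 times it, then the intrinsics apply), "R" (3x3) and "t" (3): a world point X has camera coordinates R X + t. Camera axes: x right, y down, z forward; pixel columns grow to the right and rows downward; lengths in m; the calibration is good to about 2 mm. A picture is of the moment at which its call begins. get_calibration takes no time and is no camera call.
- arm.close_job(): hands the job in; it is judged then, once.
The state is a dict: "t": time; "joint_pos": joint angles; "qvel": joint speeds; "joint_efforts": joint torques, N m; "eef_pos": TCP position; "tcp_rot": TCP orientation; "ft_force": force on the tool from outside, world axes, zero at the start; "ft_torque": the same for the moment, N m; "opening": finger opening in m; "grasp_force": force on a finger pad.
Only numpy, scipy, OpenCV 4.12 (cv2) and the standard library are available. Lean on these libraries where they do the work, as an engineer would, in place of code of your own. Each camera call takes 0.05 s, during which the arm holds its last target. There are 200 camera calls.

TASK

Mount the solder reel: slide the steel axle through the bore of the reel where it stands in its chock, until it sticks out about equally on both sides, and let go. Then pick up the reel with the axle in it and lower both gently onto the stand, so that the axle lies fully down in both notches, sticking out past both uprights, and the reel hangs between them. Leave everything else on the bench where it is.

Things in the scene. Friction and masses are not known exactly. Their poses are not given: they have to be found in the camera images.
- axle: the axle: a plain straight steel rod, 10 mm in diameter and 160 mm long with round ends, lying level in the two notches of the rest. Origin: its middle, on its centre line; its y axis runs along the rod. About 0.09 kg
- reel: the solder reel: black flanges 70 mm in diameter, 52 mm wide over the outer faces of the flanges, wound with grey metal, standing on its rims in the chock with its bore level. A round bore of 16 mm runs right through it. Origin: its centre, on the axis of the bore; its y axis runs along the bore. Its width of 52 mm can be gripped across the flanges. About 0.3 kg
- chock: the low grey trough, 80 x 44 mm and 19 mm high, fixed to the bench, that keeps the reel from rolling. Origin: centre of its underside; its y axis runs along the bore of the standing reel, whose centre is 42 mm above the bench
- rest: the low grey rest for the axle, fixed to the bench: base 50 x 70 mm and two small notched blocks, 10 mm thick, 28 mm either side of its middle along its y axis, top at about 34 mm. The axle lies along the rest's y axis, its centre line 30 mm above the bench; 47 mm of it is free beyond each block
- stand: the fixed reel stand: dark base 90 x 140 x 8 mm with two aluminium uprights 8 mm thick, 55 mm either side of its middle along its y axis (102 mm clear between them). Each has an open 90 degree V notch on top, 25 mm wide at the mouth, 86 mm up; a seated axle lies along the stand's y axis, its centre line 80 mm above the bench. Origin: centre of its underside
- spare_reel: a smaller reel of copper colour standing on its flat face, 50 mm in diameter, 36 mm high; not for this job. Origin: centre of its underside
- swab_tin: a small open tin of cotton swabs, 52 mm in diameter, about 92 mm high with the swabs. Origin: centre of its underside
- flux_bottle: a small amber bottle, 34 mm in diameter, 85 mm high. Origin: centre of its underside
- screwdriver: a screwdriver lying flat, 170 mm long, along its x axis, under 35 mm high
- board: a green circuit board lying flat, 90 x 120 mm, 14 mm high with its parts. Origin: centre of its underside
Things that resemble listed ones, but are neither listed nor needed, are in the scene too. Several things have the shape of the axle; the one meant has the colours described above.

How it is judged:
By the outcome, as a careful person would: the job done as asked, in the order asked, and still so for the second after the job is handed in, with the robot touching nothing.
It also fails if it takes over 59 s, if anything falls off the work surface, if the arm or the gripper's body presses on something with over 40 N, if the wrist force passes 120 N, or if a joint passes its speed limit or range.

## Working session

There is one attempt and no reset: what is moved stays moved. The work goes in short steps, Python scripts to look and compute and a tool call to move; the robot and the scene stay as the last step left them, time stands still between calls to the robot, and variables do not carry over. Pictures are saved under pics/ and viewed, at most 13 in all, crops included, and the job is handed in when it is done.

Besides the shell and the picture viewer there is one more tool, called as name(argument=value, ...), one argument or row to a line, values as JSON. move_arm: Moves the arm, as the interface text tells. Its arguments: {"type":"object","properties":{"delta_pos":{"type":"array"},"delta_rot":{"type":"array"},"grip":{"type":"array"},"squeeze":{"type":"number"}},"required":["delta_pos","delta_rot","grip"]}

```bash
mkdir -p pics; ls; python3 - <<'E'
from bench import arm
import cv2,numpy as np
for n in("scene","top"):
    p,d=arm.snapshot(n); cv2.imwrite(f"pics/{n}0.png",p); np.savez(f"{n}0.npz",p=p,d=d)
    c=arm.get_calibration(n); print(n,{k:np.round(v,4).tolist() for k,v in c.items()})
s=arm.read_state(); print(s, arm.grip_point_offset)
E
```

```text
pics
scene {'fx': 388.6384, 'fy': 388.6384, 'cx': 256.2919, 'cy': 188.8197, 'k1': 0.0429, 'R': [[0.5421, 0.8402, 0.0147], [0.6406, -0.4019, -0.6543], [-0.5438, 0.3641, -0.7561]], 't': [-0.2634, -0.2741, 1.5654]}
top {'fx': 472.911, 'fy': 472.911, 'cx': 255.3507, 'cy': 182.3011, 'k1': -0.1007, 'R': [[-0.0078, -0.9999, -0.0079], [-0.9979, 0.0083, -0.0642], [0.0642, 0.0074, -0.9979]], 't': [0.0048, 0.5068, 1.2287]}
{'t': 0.1, 'joint_pos': array([ 1.25630013,  0.60005527, -0.00251935,  1.60003861,  0.00180004,
        0.94291106, -0.07981973]), 'qvel': array([ 0.00020592, -0.00315153, -0.00100106, -0.00211861, -0.00078759,
        0.00092089,  0.00152031]), 'joint_efforts': array([ 6.26707784e-03, -7.77976871e+01,  1.57034822e+00, -2.58621418e+01,
        1.26878911e-02,  5.46791707e-03,  3.10856467e-05]), 'eef_pos': array([ 0.17065683, -0.70419839,  0.23050036]), 'tcp_rot': array([[ 9.71854970e-01,  2.35579488e-01, -4.71349055e-04],
       [ 2.35579915e-01, -9.71854072e-01,  1.32936570e-03],
       [-1.44911208e-04, -1.40299103e-03, -9.99999005e-01]]), 'ft_force': array([ 0.23510525, -0.11056315,  0.19824473]), 'ft_torque': array([-0.00210953,  0.00839945, -0.00071858]), 'grasp_force': 0.0, 'opening': 0.08517322920571062} 0.0187
```

View pics/top0.png

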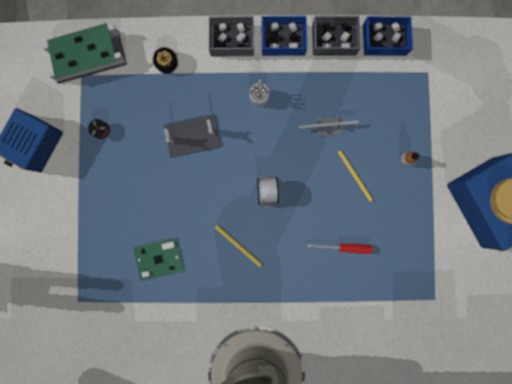

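View pics/scene0.png

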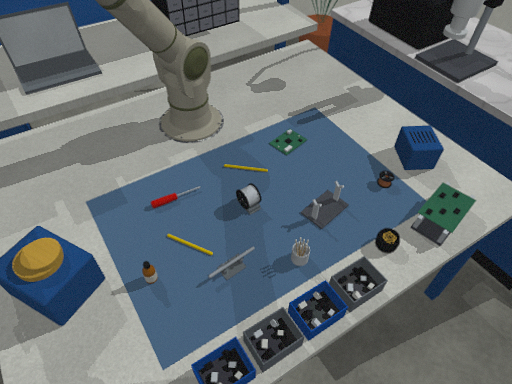

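The top view shows the axle on its rest at about (328,125), the reel in the chock at (268,191) with its bore roughly horizontal in the image, and the stand at (193,136). The swab tin is at (259,93) and the flux bottle at (410,158). The scene view agrees, and the yellow rods are decoys.

```bash
cat > h.py <<'E'
from bench import arm
import cv2,numpy as np
def undist(n,uv):
    c=arm.get_calibration(n); K=np.array([[c['fx'],0,c['cx']],[0,c['fy'],c['cy']],[0,0,1.]])
    return c,cv2.undistortPoints(np.float64(uv).reshape(-1,1,2),K,np.array([c['k1'],0,0,0.])).reshape(-1,2)
def cloud(n,d):
    v,u=np.mgrid[:d.shape[0],:d.shape[1]]; c,q=undist(n,np.c_[u.ravel(),v.ravel()])
    X=np.c_[q,np.ones(len(q))]*d.reshape(-1,1)
    return ((X-c['t'])@c['R']).reshape(*d.shape,3)
def onplane(n,uv,z):
    c,q=undist(n,uv); r=np.c_[q,np.ones(len(q))]@c['R']; o=-c['R'].T@c['t']
    return o+r*((z-o[2])/r[:,2])[:,None]
def project(n,X):
    c=arm.get_calibration(n); K=np.array([[c['fx'],0,c['cx']],[0,c['fy'],c['cy']],[0,0,1.]])
    return cv2.projectPoints(np.float64(X).reshape(-1,1,3),cv2.Rodrigues(c['R'])[0],c['t'],K,np.array([c['k1'],0,0,0.]))[0].reshape(-1,2)
E
python3 - <<'E'
from h import *
p=np.load('top0.npz');d=p['d'];P=cloud('top',d)
print('bench z',np.median(P[200:280,300:330,2]))
for n,(u0,v0,u1,v1),z0 in(("axle",(290,110,370,145),.025),("reel",(250,165,290,215),.05),("stand",(155,105,230,165),.065),("tin",(240,75,285,110),.06),("bottle",(395,145,425,170),.05)):
    Q=P[v0:v1,u0:u1].reshape(-1,3);Q=Q[(Q[:,2]>z0)&(Q[:,2]<.2)]
    c=Q.mean(0);_,S,V=np.linalg.svd(Q[:,:2]-c[:2],full_matrices=False);t=(Q[:,:2]-c[:2])@V.T
    print(n,len(Q),c.round(4),'dir',V[0].round(3),'ext',t.min(0).round(3),t.max(0).round(3),'zmax',np.percentile(Q[:,2],[5,50,95,99]).round(3))
a=cv2.resize(p['p'][105:225,150:390],None,fx=3.3,fy=3.3,interpolation=cv2.INTER_CUBIC)
s=np.load('scene0.npz')['p'];b=cv2.resize(s[170:290,195:395],None,fx=3.3,fy=3.3,interpolation=cv2.INTER_CUBIC)
cv2.imwrite('pics/a.png',a);cv2.imwrite('pics/b.png',b)
E
```

```text
bench z -0.00035241392768906146
axle 277 [ 0.6573 -0.1941  0.0318] dir [ 0.096 -0.995] ext [-0.079 -0.013] [0.078 0.014] zmax [0.027 0.032 0.036 0.037]
reel 487 [ 0.483  -0.0307  0.0671] dir [-0.984 -0.177] ext [-0.037 -0.029] [0.036 0.029] zmax [0.055 0.068 0.075 0.078]
stand 92 [0.6353 0.1725 0.0788] dir [ 0.193 -0.981] ext [-0.058 -0.018] [0.061 0.017] zmax [0.069 0.079 0.086 0.088]
tin 57 [ 0.7408 -0.0115  0.0823] dir [-0.942 -0.335] ext [-0.018 -0.016] [0.022 0.018] zmax [0.065 0.084 0.092 0.093]
bottle 131 [ 0.5666 -0.401   0.0663] dir [-0.973 -0.233] ext [-0.016 -0.015] [0.015 0.013] zmax [0.052 0.062 0.086 0.088]
```

View pics/a.png

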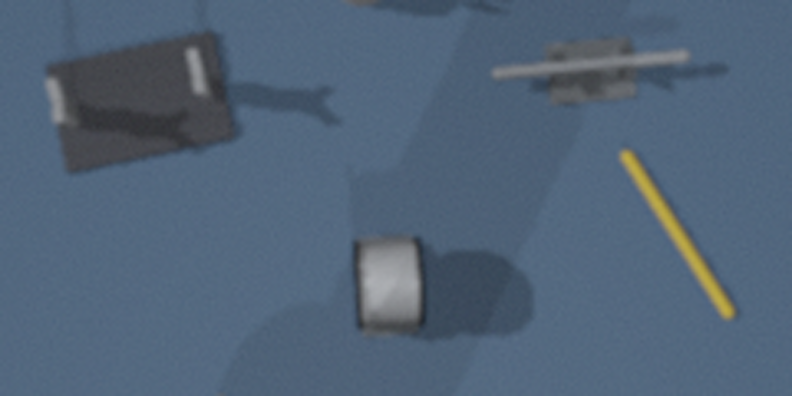

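View pics/b.png

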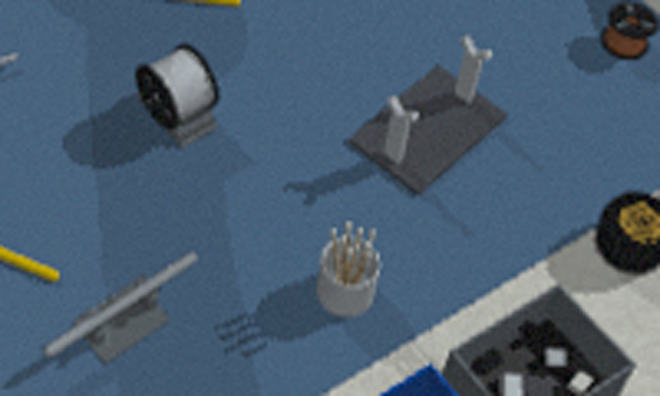

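The crops show the axle from (495,73) to (687,56) in crop a, the reel nearly square to the image, and the stand uprights at (58,100) and (197,72). In crop b the reel's -y flange face, with the bore, is visible at about (160,90).

```bash
python3 - <<'E'
from h import *
Z=np.load('top0.npz');p=Z['p'];P=cloud('top',Z['d']);g=cv2.cvtColor(p,cv2.COLOR_BGR2GRAY).astype(float);hsv=cv2.cvtColor(p,cv2.COLOR_BGR2HSV)
# axle: bright, low-sat thin rod, columns centroid
pts=[]
sat=hsv[...,1]; V=hsv[...,2].astype(float)
for u in range(302,356):
    v0=128-(u-300)*5.4/58.; vv=np.arange(int(v0)-5,int(v0)+6)
    w=np.clip(g[vv,u]-np.percentile(g[vv,u],60),0,None)
    if u<316 or u>343: pts.append((u,(w*vv).sum()/w.sum()))
pts=np.array(pts);X=onplane('top',pts,.031)
k=np.polyfit(X[:,1],X[:,0],1);r=X[:,0]-np.polyval(k,X[:,1]);m=abs(r)<.002;k=np.polyfit(X[m,1],X[m,0],1);print('axle x=k*y+c',k,'rms',r.std(),m.sum())
us=np.arange(290,372);pr=np.polyfit(pts[:,0],pts[:,1],1)
prof=np.array([g[int(round(np.polyval(pr,u))),u] for u in us]);print(prof.round().astype(int).tolist())
print('axle pix line',pr)
# reel from cloud: per-row silhouettes
M=(P[...,2]>.045)&(P[...,2]<.1);
print('reel')
for v in range(174,206,4): print(v,g[v,250:288].round().astype(int).tolist())
# stand uprights
for n,(u0,v0,u1,v1) in(("L",(160,115,185,150)),("R",(198,110,225,145))) if 0 else (("L",(155,115,180,160),),("R",(200,110,225,145))):
    sub=P[v0:v1,u0:u1];b=(sub[...,2]>.06)&(sub[...,2]<.1);b2=b&(g[v0:v1,u0:u1]>110)
    for q in(b,b2):
        Q=sub[q];print(n,len(Q),Q.mean(0).round(4),Q.min(0).round(3),Q.max(0).round(3))
E
```

```text
axle x=k*y+c [-0.08608369  0.64172723] rms 0.00020508844556124437 26
[92, 91, 92, 92, 92, 90, 92, 94, 98, 116, 125, 125, 125, 125, 128, 128, 130, 128, 130, 128, 128, 125, 125, 127, 130, 130, 131, 128, 129, 128, 127, 124, 127, 125, 127, 127, 126, 130, 129, 129, 127, 126, 125, 125, 124, 124, 128, 127, 128, 128, 126, 129, 131, 137, 132, 135, 137, 136, 139, 137, 138, 135, 135, 132, 136, 134, 137, 131, 118, 103, 98, 98, 99, 99, 98, 97, 99, 99, 98, 98, 96, 96]
axle pix line [-9.07446083e-02  1.53669295e+02]
reel
174 [100, 102, 103, 101, 103, 103, 99, 96, 93, 94, 96, 95, 92, 95, 92, 94, 93, 92, 95, 92, 95, 93, 92, 92, 93, 93, 95, 95, 95, 93, 94, 93, 94, 95, 93, 93, 92, 92]
178 [102, 102, 102, 102, 102, 104, 88, 70, 72, 87, 94, 97, 98, 100, 100, 100, 100, 105, 104, 103, 103, 104, 105, 103, 98, 77, 56, 63, 81, 89, 90, 93, 94, 94, 96, 92, 96, 95]
182 [102, 104, 101, 103, 103, 100, 85, 62, 66, 99, 119, 139, 143, 143, 142, 141, 140, 141, 144, 144, 142, 143, 144, 142, 142, 127, 89, 57, 64, 70, 71, 75, 79, 83, 78, 73, 71, 71]
186 [103, 104, 104, 102, 99, 94, 87, 66, 76, 114, 141, 155, 162, 162, 16
[... 360 characters left out ...]
65, 158, 153, 151, 151, 151, 152, 151, 150, 149, 135, 89, 53, 64, 73, 73, 72, 71, 74, 72, 69, 72]
198 [94, 96, 93, 94, 94, 97, 94, 82, 62, 88, 124, 134, 141, 143, 140, 137, 135, 133, 133, 134, 132, 133, 132, 132, 131, 133, 116, 80, 51, 63, 73, 73, 69, 71, 73, 72, 74, 68]
202 [94, 94, 94, 95, 95, 95, 94, 84, 63, 62, 86, 95, 87, 86, 88, 87, 91, 89, 87, 89, 87, 92, 87, 85, 83, 84, 72, 48, 44, 67, 72, 71, 72, 72, 72, 71, 74, 72]
L 51 [0.6252 0.224  0.078 ] [0.608 0.219 0.061] [0.64  0.231 0.088]
L 45 [0.6251 0.2243 0.0797] [0.608 0.219 0.068] [0.64  0.231 0.088]
R 45 [0.6465 0.1161 0.0782] [0.63  0.11  0.064] [0.662 0.122 0.088]
R 44 [0.6464 0.1162 0.0786] [0.63  0.11  0.067] [0.662 0.122 0.088]
```

```bash
python3 - <<'E'
from h import *
from scipy.optimize import least_squares
Z=np.load('top0.npz');p=Z['p'];P=cloud('top',Z['d']);g=cv2.cvtColor(p,cv2.COLOR_BGR2GRAY).astype(float)
S=P[176:204,260:276].reshape(-1,3);S=S[S[:,2]>.055]
f=lambda a:np.hypot((S[:,0]-a[0])*np.cos(a[1])+(S[:,1]+.03)*np.sin(a[1]),S[:,2]-.042)-a[2]
r=least_squares(f,[.48,0,.03],loss='soft_l1',f_scale=.001);print('cyl x0@y=-.03,theta,rad',r.x.round(4),'rms',f(r.x).std(),len(S))
xc=r.x[0]
# rim edges, subpixel by half level, cast at rim height
for side in'LR':
    E=[]
    for v in range(180,200):
        row=g[v]
        if side=='L': # background -> dark
            mn=250+np.argmin(row[250:262]);lev=(row[251:254].mean()+row[mn])/2;u=mn
            while row[u]<lev:u-=1
            u=u+(row[u]-lev)/(row[u]-row[u+1])
        else: # winding -> dark flange (inner edge of flange)
            mn=274+np.argmin(row[274:282]);lev=(row[270:274].mean()+row[mn])/2;u=mn
            while row[u]<lev:u-=1
            u=u+(row[u]-lev)/(row[u]-row[u+1])
        z=.072
        for _ in range(4):
            X=onplane('top',[(u,v)],z)[0]; z=.042+np.sqrt(max(.035**2-(X[0]-xc)**2,1e-6))
        if abs(X[0]-xc)<.026:E.append(X)
    E=np.array(E);k=np.polyfit(E[:,0]-xc,E[:,1],1);print(side,'dy/dx,y@xc',k.round(4),'rms',(E[:,1]-np.polyval(k,E[:,0]-xc)).std().round(5))
M=(P[...,2]>.06)&(P[...,2]<.1);M[:,:240]=0;M[:,300:]=0;M[:160]=0;M[220:]=0
Q=P[M];print('y ext',np.percentile(Q[:,1],[1,3,97,99]).round(4),'x ext',np.percentile(P[165:215,258:277][P[165:215,258:277][...,2]>.03][:,0],[1,99]).round(4))
print('axle ends',onplane('top',[(298.7,126.6),(358.6,121.1)],.031).round(4))
# scene view: black face of reel, -y side
s=np.load('scene0.npz');sp=s['p'];sg=cv2.cvtColor(sp,cv2.COLOR_BGR2GRAY)
m=((sg<62).astype(np.uint8))[175:215,225:262];n,l,st,c=cv2.connectedComponentsWithStats(m);i=1+np.argmax(st[1:,4]);print('dark',st[i],c[i])
for z in(.042,):
  for yy in(-.056,):print('proj face ctr',project('scene',[[xc,yy,z],[xc,yy,z+.035],[xc,yy,z-.035],[xc+.035,yy,z],[xc-.035,yy,z]]).round(1).tolist())
cv2.imwrite('pics/c.png',cv2.resize(sp[175:220,220:280],None,fx=10,fy=10,interpolation=cv2.INTER_CUBIC))
E
```

```text
cyl x0@y=-.03,theta,rad [0.4836 0.0585 0.0303] rms 0.10965501531662439 349
L dy/dx,y@xc [ 0.0557 -0.0025] rms 0.0005
R dy/dx,y@xc [ 0.0518 -0.0523] rms 0.00033
y ext [-0.0564 -0.0556 -0.0062 -0.0041] x ext [0.4269 0.5131]
axle ends [[ 0.6515 -0.1143  0.031 ]
 [ 0.6653 -0.2728  0.031 ]]
dark [  0  14  26  26 238] [14.91176471 27.80672269]
proj face ctr [[241.5, 198.4], [241.3, 191.3], [241.6, 205.2], [247.2, 205.6], [235.9, 191.4]]
```

View pics/c.png

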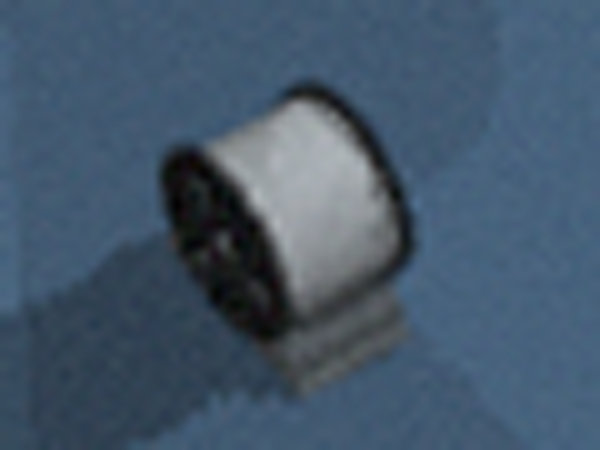

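move_arm(
  delta_pos=[
    [0, 0, 0],
    [0, 0, 0],
    [0, 0, 0],
    [0, 0, 0],
    [0, 0, 0],
    [0, 0, 0],
    [0, 0, 0],
    [0, 0, 0],
    [0, 0, 0],
    [0, 0, 0],
  ],
  delta_rot=[
    [0, 0, -0.0452],
    [0, 0, -0.0452],
    [0, 0, -0.0452],
    [0, 0, -0.0452],
    [0, 0, -0.0452],
    [0, 0, -0.0452],
    [0, 0, -0.0452],
    [0, 0, -0.0452],
    [0, 0, -0.0452],
    [0, 0, -0.0452],
  ],
  grip=[0.6, 0.6, 0.6, 0.6, 0.6, 0.6, 0.6, 0.6, 0.6, 0.6],
  squeeze=60,
)

```text
t: 1.1
eef_pos: [0.1706, -0.7044, 0.2307]
tcp_rot: [[-0.093, 0.996, -0.0], [0.996, 0.093, 0.001], [0.001, -0.0, -1.0]]
ft_force: [-1.1, 0.2, 0.1]
opening: 0.0513
grasp_force: 0.0
```

move_arm(
  delta_pos=[
    [0.13, 0.17, 0],
    [0.13, 0.17, 0],
    [0.13, 0.17, 0],
    [0.13, 0.17, 0],
    [0.13, 0.17, 0],
    [0.13, 0.17, 0],
    [0.13, 0.17, 0],
    [0.13, 0.17, 0],
    [0.13, 0.17, 0],
    [0.13, 0.17, 0],
  ],
  delta_rot=[
    [0, 0, 0],
    [0, 0, 0],
    [0, 0, 0],
    [0, 0, 0],
    [0, 0, 0],
    [0, 0, 0],
    [0, 0, 0],
    [0, 0, 0],
    [0, 0, 0],
    [0, 0, 0],
  ],
  grip=[0.6, 0.6, 0.6, 0.6, 0.6, 0.6, 0.6, 0.6, 0.6, 0.6],
)

```text
t: 2.1
eef_pos: [0.4085, -0.4871, 0.2309]
tcp_rot: [[-0.087, 0.996, -0.001], [0.996, 0.087, 0.0], [0.0, -0.0, -1.0]]
ft_force: [0.6, 0.2, -0.3]
opening: 0.0513
grasp_force: 0.0
```

move_arm(
  delta_pos=[
    [0.14, 0.185, 0],
    [0.14, 0.185, 0],
    [0.14, 0.185, 0],
    [0.14, 0.185, 0],
    [0.14, 0.185, 0],
    [0.14, 0.185, 0],
    [0.14, 0.185, 0],
    [0.14, 0.185, 0.2],
    [0.14, 0.185, 0.3],
    [0.1, 0.16, 0.2],
  ],
  delta_rot=[
    [0, 0, 0],
    [0, 0, 0],
    [0, 0, 0],
    [0, 0, 0],
    [0, 0, 0],
    [0, 0, 0],
    [0, 0, 0],
    [0, 0, 0],
    [0, 0, 0],
    [0, 0, 0],
  ],
  grip=[0.6, 0.6, 0.6, 0.6, 0.6, 0.6, 0.6, 0.6, 0.6, 0.6],
)

```text
t: 3.1
eef_pos: [0.66, -0.2623, 0.1295]
tcp_rot: [[-0.088, 0.996, -0.001], [0.996, 0.088, 0.001], [0.001, -0.001, -1.0]]
ft_force: [0.3, -0.0, 0.9]
opening: 0.0513
grasp_force: 0.0
```

```bash
cat >> h.py <<'E'
def go(xy,z,theta=None):
    """prints the shift in tool units to target, and the turn about tool z (axis angle theta of x_tool from world +y)"""
    s=arm.read_state();R=s['tcp_rot'];d=np.r_[xy,z]-s['eef_pos']
    yaw=np.arctan2(R[1,0],R[0,0])-np.pi/2
    print('t',s['t'],'pos',s['eef_pos'].round(4),'theta',yaw.round(4),'tool z',R[:,2].round(4),'F',s['ft_force'].round(1),'open',s['opening'].round(4))
    print('delta units',(R.T@d/.15).round(3), 'rot units','' if theta is None else round(-(theta-yaw)/np.pi,4))
    print('j',s['joint_pos'].round(2))
E
python3 -c "
from h import *
go((.6641,-.2594),.0113,.0859)"
```

```text
Traceback (most recent call last):
  File "h.py", line 20, in go
    print('t',s['t'],'pos',s['eef_pos'].round(4),'theta',yaw.round(4),'tool z',R[:,2].round(4),'F',s['ft_force'].round(1),'open',s['opening'].round(4))
                                                                                                                                 ^^^^^^^^^^^^^^^^^^
AttributeError: 'float' object has no attribute 'round'
```

move_arm(
  delta_pos=[
    [0.017, 0.029, 0.12],
    [0, 0, 0.15],
    [0, 0, 0.15],
    [0, 0, 0.15],
    [0, 0, 0.12],
    [0, 0, 0.08],
    [0, 0, 0.02],
    [0, 0, 0],
  ],
  delta_rot=[
    [0, 0, 0],
    [0, 0, 0],
    [0, 0, 0],
    [0, 0, 0],
    [0, 0, 0],
    [0, 0, 0],
    [0, 0, 0],
    [0, 0, 0],
  ],
  grip=[0.6, 0.6, 0.6, 0.6, 0.6, 0.5, 0.4, 0.4],
)

```text
t: 3.9
eef_pos: [0.6638, -0.2612, 0.0132]
tcp_rot: [[-0.087, 0.996, -0.0], [0.996, 0.087, 0.0], [0.0, -0.0, -1.0]]
ft_force: [0.3, 0.1, 0.3]
opening: 0.0344
grasp_force: 0.0
```

```bash
sed -i "s/s\['opening'\].round(4)/round(s['opening'],4)/" h.py; python3 -c "
from h import *
go((.6641,-.2594),.0113,.0859)
p,d=arm.snapshot('scene');cv2.imwrite('pics/d.png',cv2.resize(p[215:315,170:300],None,fx=6,fy=6,interpolation=cv2.INTER_CUBIC))"
```

```text
t 3.9 pos [ 0.6638 -0.2612  0.0132] theta 0.0869 tool z [-2.e-04  0.e+00 -1.e+00] F [0.3 0.1 0.3] open 0.0344
delta units [0.012 0.003 0.012] rot units 0.0003
j [ 0.48  0.85 -0.3   1.74  0.4   0.61  0.03]
```

View pics/d.png

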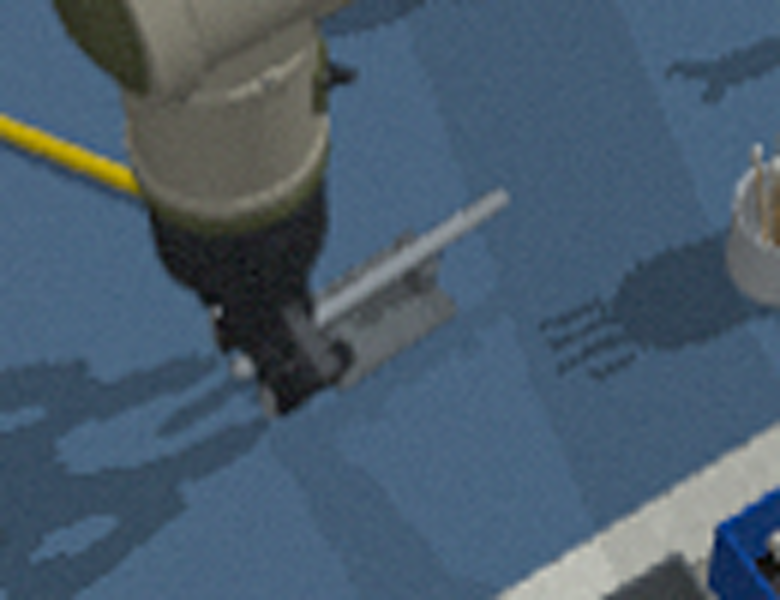

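The view shows the axle between the fingers near its -y end, with the tip just showing at (242,365). I'll close and then lift.

move_arm(
  delta_pos=[
    [0, 0.003, 0.012],
    [0, 0, 0],
    [0, 0, 0],
    [0, 0, 0],
    [0, 0, 0],
  ],
  delta_rot=[
    [0, 0, 0],
    [0, 0, 0],
    [0, 0, 0],
    [0, 0, 0],
    [0, 0, 0],
  ],
  grip=[0.2, 0, 0, 0, 0],
  squeeze=60,
)

```text
t: 4.45
eef_pos: [0.6644, -0.2612, 0.0118]
tcp_rot: [[-0.087, 0.996, 0.0], [0.996, 0.087, -0.0], [-0.0, 0.0, -1.0]]
ft_force: [-1.4, -1.2, 4.6]
opening: 0.008
grasp_force: 58.6
```

move_arm(
  delta_pos=[
    [0, 0, -0.03],
    [0, 0, -0.07],
    [0, 0, -0.15],
    [0, 0, -0.2],
    [0, 0, -0.2],
    [0, 0, 0],
    [0, 0, 0],
  ],
  delta_rot=[
    [0, 0, 0],
    [0, 0, 0],
    [0, 0, 0],
    [0, 0, 0],
    [0, 0, 0],
    [0, 0, 0],
    [0, 0, 0],
  ],
  grip=[0, 0, 0, 0, 0, 0, 0],
)

```text
t: 5.15
eef_pos: [0.6646, -0.2612, 0.1101]
tcp_rot: [[-0.087, 0.996, 0.002], [0.996, 0.087, -0.001], [-0.001, 0.002, -1.0]]
ft_force: [-0.5, 0.8, -2.6]
opening: 0.0076
grasp_force: 58.5
```

```bash
cat >> h.py <<'E'
def rod(c0,c1,z,width=6):
    """axle seen by top cam: ends c0,c1 guessed as world points; cloud-based line fit"""
    p,d=arm.snapshot('top');np.savez('last.npz',p=p,d=d);P=cloud('top',d).reshape(-1,3)
    c0,c1=map(np.float64,(c0,c1));u=(c1-c0)/np.linalg.norm(c1-c0);q=P[:,:2]-c0;s=q@u;n=q@[-u[1],u[0]]
    m=(s>0)&(s<np.linalg.norm(c1-c0)+.03)&(abs(n)<.015)&(abs(P[:,2]-z)<.03)
    Q=P[m];s=s[m];k=np.polyfit(s,Q,1)
    print('n',m.sum(),'s range',s.min().round(4),s.max().round(4),'slope',k[0].round(4),'at0',k[1].round(4),'z res',(Q[:,2]-np.polyval(k[:,2],s)).std().round(4))
    return Q,s
E
python3 -c "
from h import *
go((.6641,-.2594),.0113,.0859)
s=arm.read_state();c=s['eef_pos'];u=s['tcp_rot'][:2,0]
Q,sv=rod(c[:2]+.03*u,c[:2]+.145*u,c[2]+.0187)
for a in np.arange(0,.125,.01):
  m=(sv>=a)&(sv<a+.01)
  if m.any():print(a.round(2),m.sum(),np.median(Q[m],0).round(4),np.percentile(Q[m,2],90).round(4))
"
```

```text
t 5.15 pos [ 0.6646 -0.2612  0.1101] theta 0.0869 tool z [ 1.6e-03 -6.0e-04 -1.0e+00] F [-0.5  0.8 -2.6] open 0.0076
delta units [ 0.013 -0.003  0.658] rot units 0.0003
j [ 0.51  0.74 -0.35  1.7   0.34  0.76  0.08]
n 197 s range 0.0001 0.1152 slope [-0.0943  0.9956 -0.0048] at0 [ 0.6612 -0.2314  0.1298] z res 0.0025
0.0 17 [ 0.6604 -0.2281  0.1294] 0.132
0.01 18 [ 0.6609 -0.2162  0.1308] 0.1323
0.02 18 [ 0.6585 -0.2065  0.1293] 0.1332
0.03 17 [ 0.6568 -0.1967  0.1302] 0.1322
0.04 18 [ 0.6575 -0.1859  0.1304] 0.1329
0.05 17 [ 0.6543 -0.1769  0.1296] 0.133
0.06 16 [ 0.6554 -0.1666  0.1293] 0.1314
0.07 17 [ 0.6541 -0.1578  0.1295] 0.1312
0.08 16 [ 0.6532 -0.1473  0.1287] 0.1309
0.09 17 [ 0.6521 -0.1362  0.1305] 0.1338
0.1 16 [ 0.651  -0.1265  0.1293] 0.1336
0.11 10 [ 0.6504 -0.1192  0.1292] 0.1313
```

move_arm(
  delta_pos=[
    [0.0, 0.0, 0],
    [0.053, -0.187, 0],
    [0.053, -0.187, 0],
    [0.053, -0.187, 0],
    [0.053, -0.187, 0],
    [0.053, -0.187, 0.1],
    [0.053, -0.187, 0.15],
    [0, 0, 0.15],
    [0, 0, 0.15],
    [0, 0, 0.02],
  ],
  delta_rot=[
    [0, 0, 0.011],
    [0, 0, 0],
    [0, 0, 0],
    [0, 0, 0],
    [0, 0, 0],
    [0, 0, 0],
    [0, 0, 0],
    [0, 0, 0],
    [0, 0, 0],
    [0, 0, 0],
  ],
  grip=[0, 0, 0, 0, 0, 0, 0, 0, 0, 0],
)

```text
t: 6.2
eef_pos: [0.4922, -0.2214, 0.0209]
tcp_rot: [[-0.052, 0.999, -0.004], [0.999, 0.052, 0.001], [0.002, -0.004, -1.0]]
ft_force: [0.2, 0.5, -1.6]
opening: 0.0077
grasp_force: 58.6
```

```bash
cat >> h.py <<'E'
def rodline(c,u,L0,L1,ztop,name=None):
    """subpixel centre line of bright rod in top view between L0..L1 ahead of c along u (world xy), rod centre height ztop"""
    p,d=arm.snapshot('top');np.savez('last.npz',p=p,d=d);g=cv2.cvtColor(p,cv2.COLOR_BGR2GRAY).astype(np.float32)
    n=np.array([-u[1],u[0]]);S=np.arange(L0,L1,.001);W=np.arange(-.012,.0121,.0005)
    G=np.array([[np.r_[c+s*u+w*n,ztop] for w in W] for s in S]);px=project('top',G.reshape(-1,3)).astype(np.float32).reshape(len(S),len(W),2)
    I=cv2.remap(g,px[...,0],px[...,1],cv2.INTER_LINEAR)
    bg=np.minimum(I[:,:6].mean(1),I[:,-6:].mean(1)).reshape(-1,1);w=np.clip(I-(bg+I.max(1,keepdims=True))/2,0,None)
    off=(w*W).sum(1)/w.sum(1);return S,off,I
E
python3 -c "
from h import *
go((.4939,-.2219),.0238,.052)
s=arm.read_state();c=s['eef_pos'][:2];u=s['tcp_rot'][:2,0];u/=np.linalg.norm(u)
S,o,I=rodline(c,u,.06,.19,.044)
mid=I[:,20:29].mean(1)
print(list(zip(S[::4].round(3),(o[::4]*1e3).round(1),mid[::4].round())))
g=np.load('last.npz')['p'][165:225,240:370]
cv2.imwrite('pics/e.png',cv2.resize(g,None,fx=6,fy=6,interpolation=cv2.INTER_CUBIC))
"
```

```text
t 6.2 pos [ 0.4922 -0.2214  0.0209] theta 0.0517 tool z [-0.0043  0.0014 -1.    ] F [ 0.2  0.5 -1.6] open 0.0077
delta units [-0.004  0.011 -0.02 ] rot units -0.0001
j [ 0.46  0.72 -0.22  2.16  0.46  0.32 -0.09]
[(np.float64(0.06), np.float64(0.5), np.float32(135.0)), (np.float64(0.064), np.float64(0.7), np.float32(135.0)), (np.float64(0.068), np.float64(0.8), np.float32(135.0)), (np.float64(0.072), np.float64(0.9), np.float32(135.0)), (np.float64(0.076), np.float64(0.7), np.float32(135.0)), (np.float64(0.08), np.float64(0.8), np.float32(136.0)), (np.float64(0.084), np.float64(0.9), np.float32(135.0)), (np.float64(0.088), np.float64(0.9), np.float32(135.0)), (np.float64(0.092), np.float64(0.9), np.float32(135.0)), (np.float64(0.096), np.float64(0.8), np.float32(135.0)), (np.float64(0.1), np.float64(0.9), np.float32(134.0)), (np.float64(0.104), np.float64(1.2), np.float32(133.0)), (np.float64(0.108), np.float64(1.1), np.float32(133.0)), (np.float64(0.112), np.float64(1.0), np.float32(135.0)), (np.float64(0.116), np.float64(1.0), np.float32(134.0)), (np.float64(0.12), np.float64(1.1), 
[... 285 characters left out ...]
p.float32(96.0)), (np.float64(0.144), np.float64(1.3), np.float32(92.0)), (np.float64(0.148), np.float64(4.3), np.float32(83.0)), (np.float64(0.152), np.float64(8.5), np.float32(74.0)), (np.float64(0.156), np.float64(8.4), np.float32(71.0)), (np.float64(0.16), np.float64(9.9), np.float32(71.0)), (np.float64(0.164), np.float64(-7.4), np.float32(56.0)), (np.float64(0.168), np.float64(-0.3), np.float32(121.0)), (np.float64(0.172), np.float64(-0.1), np.float32(164.0)), (np.float64(0.176), np.float64(-1.3), np.float32(164.0)), (np.float64(0.18), np.float64(-1.5), np.float32(163.0)), (np.float64(0.184), np.float64(-2.6), np.float32(163.0)), (np.float64(0.188), np.float64(-1.9), np.float32(163.0))]
```

View pics/e.png

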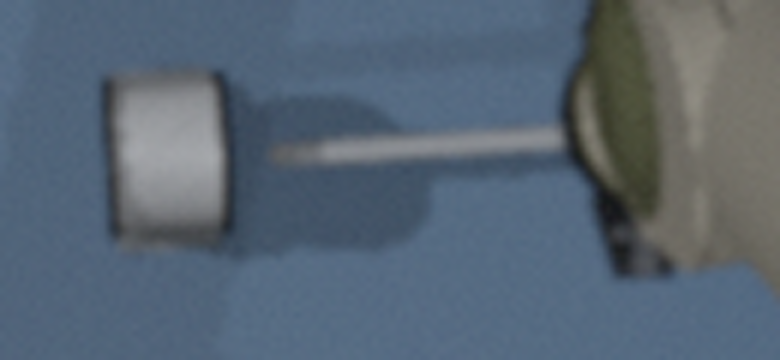

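move_arm(
  delta_pos=[
    [0, 0.016, -0.019],
    [0, 0, 0],
    [0, 0, 0],
  ],
  delta_rot=[
    [0, 0, 0.0018],
    [0, 0, 0],
    [0, 0, 0],
  ],
  grip=[0, 0, 0],
)

```text
t: 6.55
eef_pos: [0.4968, -0.2224, 0.0273]
tcp_rot: [[-0.046, 0.999, 0.002], [0.999, 0.046, -0.001], [-0.001, 0.002, -1.0]]
ft_force: [0.8, 0.9, -1.6]
opening: 0.008
grasp_force: 58.6
```

```bash
python3 -c "
from h import *
go((.4947,-.2219),.0238,.046)
s=arm.read_state();c=s['eef_pos'][:2];u=s['tcp_rot'][:2,0];u/=np.linalg.norm(u)
S,o,I=rodline(c,u,.06,.19,.044)
m=(S<.12);k=np.polyfit(S[m],o[m],1);print('slope,off0,off@.1937(reel ctr)',k,np.polyval(k,.1937)*1e3)
n=np.array([-u[1],u[0]]);print('line at reel y',c+.1937*u+np.polyval(k,.1937)*n)
mid=I[:,20:29].mean(1);print(mid[75:105].round().astype(int).tolist())
# scene: rod centroid line there
p,d=arm.snapshot('scene');P=cloud('scene',d).reshape(-1,3);q=P[:,:2]-c;a=q@u;b=q@n
for lo in(.05,.07,.09,.11,.13):
  mm=(a>lo)&(a<lo+.02)&(abs(b)<.012)&(P[:,2]>.025)&(P[:,2]<.06);print(lo,mm.sum(),P[mm].mean(0).round(4),P[mm].max(0).round(4))
mm=(a>.19)&(a<.2)
# reel winding cylinder from scene cloud
S=P[(a>.175)&(a<.21)&(abs(b)<.045)&(P[:,2]>.035)&(P[:,2]<.08)]
from scipy.optimize import least_squares
f=lambda v:np.hypot((S[:,0]-v[0])*np.cos(.054)+(S[:,1]+.0285)*np.sin(.054),S[:,2]-v[1])-v[2]
r=least_squares(f,[.484,.042,.03],loss='soft_l1',f_scale=.001);print('scene cyl',r.x.round(4),len(S),np.median(abs(f(r.x))))
"
```

```text
t 6.55 pos [ 0.4968 -0.2224  0.0273] theta 0.0463 tool z [ 1.6e-03 -5.0e-04 -1.0e+00] F [ 0.8  0.9 -1.6] open 0.008
delta units [ 0.004 -0.014  0.023] rot units 0.0001
j [ 0.47  0.71 -0.22  2.15  0.46  0.33 -0.09]
slope,off0,off@.1937(reel ctr) [8.09913454e-03 5.81300053e-06] 1.5746153609870734
line at reel y [ 0.48621966 -0.02896167]
[109, 105, 101, 99, 96, 96, 96, 95, 92, 90, 87, 85, 82, 79, 76, 74, 73, 72, 73, 73, 74, 74, 74, 73, 73, 72, 70, 68, 64, 60]
0.05 20 [ 0.4961 -0.1631  0.0475] [ 0.5002 -0.1535  0.0528]
0.07 19 [ 0.4954 -0.1433  0.0475] [ 0.5009 -0.1328  0.0511]
0.09 22 [ 0.4942 -0.1221  0.0467] [ 0.498  -0.1129  0.0502]
0.11 17 [ 0.4928 -0.1014  0.0478] [ 0.4974 -0.0934  0.0503]
0.13 13 [ 0.4926 -0.0851  0.0467] [ 0.4964 -0.0767  0.0499]
scene cyl [0.4849 0.0418 0.0311] 192 0.0009601603647575868
```

move_arm(
  delta_pos=[
    [0, -0.013, 0.023],
    [0, 0, 0],
    [0.04, -0.0003, 0],
    [0.04, -0.0003, 0],
    [0.04, -0.0003, 0],
    [0.04, -0.0003, 0],
    [0.04, -0.0003, 0],
    [0.04, -0.0003, 0],
    [0, 0, 0],
    [0, 0, 0],
  ],
  delta_rot=[
    [0, 0, 0],
    [0, 0, 0],
    [0, 0, 0],
    [0, 0, 0],
    [0, 0, 0],
    [0, 0, 0],
    [0, 0, 0],
    [0, 0, 0],
    [0, 0, 0],
    [0, 0, 0],
  ],
  grip=[0, 0, 0, 0, 0, 0, 0, 0, 0, 0],
)

```text
t: 7.65
eef_pos: [0.4922, -0.1861, 0.0228]
tcp_rot: [[-0.047, 0.999, -0.0], [0.999, 0.047, -0.0], [-0.0, -0.0, -1.0]]
ft_force: [0.5, -0.3, -1.4]
opening: 0.0081
grasp_force: 58.6
```

```bash
python3 -c "
from h import *
go((.4947-.0550*.036-.0004,-.2219+.036),.0238,.046)
p,d=arm.snapshot('scene')
cv2.imwrite('pics/f.png',cv2.resize(p[170:230,200:280],None,fx=9,fy=9,interpolation=cv2.INTER_CUBIC))
"
```

```text
t 7.65 pos [ 0.4922 -0.1861  0.0228] theta 0.0472 tool z [-1.e-04 -2.e-04 -1.e+00] F [ 0.5 -0.3 -1.4] open 0.0081
delta units [ 0.001  0.001 -0.006] rot units 0.0004
j [ 0.38  0.7  -0.19  2.19  0.45  0.29 -0.15]
```

View pics/f.png

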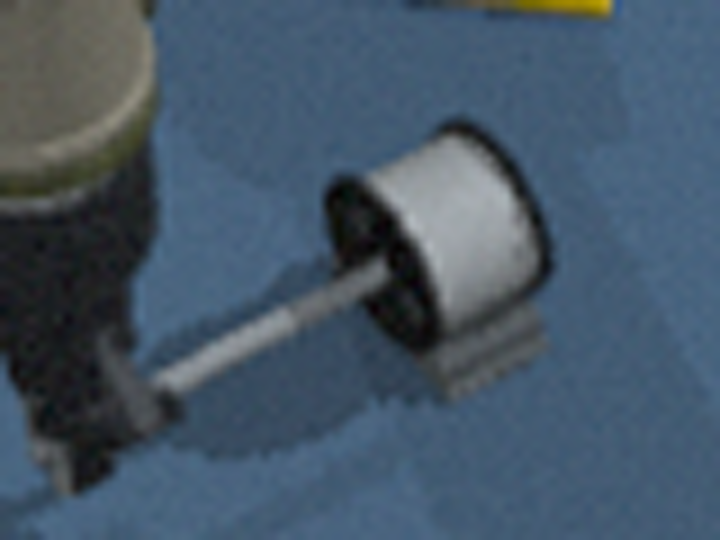

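The axle tip meets the centre of the flange face at about (387,265) and the wrist shows no contact force, so I'll keep inserting.

move_arm(
  delta_pos=[
    [0.03, -0.0003, -0.005],
    [0.03, -0.0003, 0],
    [0.03, -0.0003, 0],
    [0.03, -0.0003, 0],
    [0.03, -0.0003, 0],
    [0.03, -0.0003, 0],
    [0, 0, 0],
  ],
  delta_rot=[
    [0, 0, 0],
    [0, 0, 0],
    [0, 0, 0],
    [0, 0, 0],
    [0, 0, 0],
    [0, 0, 0],
    [0, 0, 0],
  ],
  grip=[0, 0, 0, 0, 0, 0, 0],
)

```text
t: 8.4
eef_pos: [0.4907, -0.1584, 0.0236]
tcp_rot: [[-0.048, 0.999, -0.0], [0.999, 0.048, 0.0], [0.0, -0.0, -1.0]]
ft_force: [0.5, 0.1, -1.0]
opening: 0.0079
grasp_force: 58.6
```

move_arm(
  delta_pos=[
    [0.045, -0.0004, 0],
    [0.045, -0.0004, 0],
    [0.045, -0.0004, 0],
    [0.045, -0.0004, 0],
    [0.045, -0.0004, 0],
    [0.045, -0.0004, 0],
    [0.045, -0.0004, 0],
    [0.045, -0.0004, 0],
    [0, 0, 0],
    [0, 0, 0],
  ],
  delta_rot=[
    [0, 0, 0],
    [0, 0, 0],
    [0, 0, 0],
    [0, 0, 0],
    [0, 0, 0],
    [0, 0, 0],
    [0, 0, 0],
    [0, 0, 0],
    [0, 0, 0],
    [0, 0, 0],
  ],
  grip=[0, 0, 0, 0, 0, 0, 0, 0, 0, 0],
)

```text
t: 9.4
eef_pos: [0.4877, -0.1053, 0.0236]
tcp_rot: [[-0.047, 0.999, -0.0], [0.999, 0.047, -0.0], [-0.0, -0.0, -1.0]]
ft_force: [0.7, 0.2, -1.7]
opening: 0.0078
grasp_force: 58.7
```

```bash
python3 -c "
from h import *
go((.4871,-.0961),.0238,.046)
c=np.array([.4843,-.0285]);u=np.array([-.0545,.9985])
S,o,I=rodline(c,u,-.08,.11,.042)
mid=I[:,20:29].mean(1);print(dict(zip((S[::2]*1e3).round().astype(int).tolist(),mid[::2].round().astype(int).tolist())))
print((o[(S>.04)&(S<.07)][::5]*1e3).round(1))
"
```

```text
t 9.4 pos [ 0.4877 -0.1053  0.0236] theta 0.0471 tool z [-1.e-04 -2.e-04 -1.e+00] F [ 0.7  0.2 -1.7] open 0.0078
delta units [ 0.061 -0.001 -0.002] rot units 0.0004
j [ 0.2   0.69 -0.14  2.25  0.42  0.22 -0.28]
{-80: 112, -78: 111, -76: 111, -74: 112, -72: 111, -70: 109, -68: 110, -66: 112, -64: 117, -62: 123, -60: 124, -58: 116, -56: 102, -54: 90, -52: 82, -50: 77, -48: 76, -46: 76, -44: 74, -42: 71, -40: 68, -38: 68, -36: 74, -34: 84, -32: 89, -30: 77, -28: 81, -26: 102, -24: 137, -22: 154, -20: 160, -18: 160, -16: 159, -14: 160, -12: 159, -10: 158, -8: 159, -6: 160, -4: 159, -2: 159, 0: 158, 2: 157, 4: 157, 6: 158, 8: 158, 10: 159, 12: 159, 14: 154, 16: 142, 18: 122, 20: 95, 22: 79, 24: 89, 26: 104, 28: 118, 30: 123, 32: 123, 34: 123, 36: 122, 38: 121, 40: 121, 42: 122, 44: 122, 46: 123, 48: 124, 50: 124, 52: 124, 54: 124, 56: 124, 58: 125, 60: 124, 62: 124, 64: 126, 66: 126, 68: 124, 70: 116, 72: 104, 74: 95, 76: 93, 78: 93, 80: 94, 82: 94, 84: 95, 86: 98, 88: 99, 90: 100, 92: 100, 94: 100, 96: 100, 98: 100, 100: 101, 102: 101, 104: 100, 106: 99, 108: 100}
[-0.   0.1 -0.  -0.  -0.2 -0.3]
```

move_arm(
  delta_pos=[
    [0.028, -0.0002, 0],
    [0.029, -0.0002, 0],
    [0, 0, 0.008],
    [0, 0, 0.009],
    [0, 0, 0],
    [0, 0, 0],
  ],
  delta_rot=[
    [0, 0, 0],
    [0, 0, 0],
    [0, 0, 0],
    [0, 0, 0],
    [0, 0, 0],
    [0, 0, 0],
  ],
  grip=[0, 0, 0, 0, 0, 0],
)

```text
t: 10.05
eef_pos: [0.4873, -0.0967, 0.021]
tcp_rot: [[-0.047, 0.999, 0.0], [0.999, 0.047, 0.0], [0.0, 0.0, -1.0]]
ft_force: [0.9, 1.4, 1.0]
opening: 0.0078
grasp_force: 58.8
```

move_arm(
  delta_pos=[
    [0, 0, 0],
    [0, 0, 0],
    [0, 0, 0],
    [0, 0, 0],
  ],
  delta_rot=[
    [0, 0, 0],
    [0, 0, 0],
    [0, 0, 0],
    [0, 0, 0],
  ],
  grip=[0.1, 0.2, 0.4, 0.5],
)

```text
t: 10.45
eef_pos: [0.4872, -0.097, 0.021]
tcp_rot: [[-0.046, 0.999, -0.0], [0.999, 0.046, -0.0], [-0.0, -0.0, -1.0]]
ft_force: [-0.3, -0.3, -0.3]
opening: 0.0427
grasp_force: 0.0
```

move_arm(
  delta_pos=[
    [0, 0, -0.05],
    [0, 0, -0.15],
    [0, 0, -0.25],
    [0, 0, -0.3],
    [0, 0, -0.3],
    [-0.2, 0, 0],
    [-0.3, 0, 0],
    [-0.3, 0, 0],
    [-0.2, 0, 0],
    [0, 0, 0],
  ],
  delta_rot=[
    [0, 0, 0],
    [0, 0, 0],
    [0, 0, 0],
    [0, 0, 0],
    [0, 0, 0],
    [0, 0, 0],
    [0, 0, 0],
    [0, 0, 0],
    [0, 0, 0],
    [0, 0, 0],
  ],
  grip=[0.5, 0.5, 0.5, 0.6, 0.8, 0.9, 0.9, 0.9, 0.9, 0.9],
)

```text
t: 11.45
eef_pos: [0.4933, -0.2517, 0.1788]
tcp_rot: [[-0.04, 0.999, -0.0], [0.999, 0.04, -0.002], [-0.002, -0.0, -1.0]]
ft_force: [-0.8, 1.3, 0.5]
opening: 0.0768
grasp_force: 0.0
```

```bash
python3 -c "
from h import *
go((.4871,-.0961),.0238,.046)
c=np.array([.4843,-.0285]);u=np.array([-.0545,.9985])
S,o,I=rodline(c,u,-.11,.11,.040)
mid=I[:,20:29].mean(1);print(dict(zip((S[::2]*1e3).round().astype(int).tolist(),mid[::2].round().astype(int).tolist())))
print((o[(S>.04)&(S<.07)][::5]*1e3).round(1),(o[(S>-.07)&(S<-.04)][::5]*1e3).round(1))
Z=np.load('last.npz');P=cloud('top',Z['d']);S=P[176:204,260:276].reshape(-1,3);S=S[S[:,2]>.055]
from scipy.optimize import least_squares
f=lambda a:np.hypot((S[:,0]-a[0])*np.cos(a[1])+(S[:,1]+.0285)*np.sin(a[1]),S[:,2]-.042)-a[2]
r=least_squares(f,[.48,0,.03],loss='soft_l1',f_scale=.001);print('cyl',r.x.round(4))
"
```

```text
t 11.45 pos [ 0.4933 -0.2517  0.1788] theta 0.0401 tool z [-0.    -0.002 -1.   ] F [-0.8  1.3  0.5] open 0.0768
delta units [1.04  0.    1.031] rot units -0.0019
j [ 0.62  0.48 -0.35  2.03  0.27  0.67  0.13]
{-110: 91, -108: 86, -106: 82, -104: 81, -102: 79, -100: 78, -98: 79, -96: 79, -94: 80, -92: 79, -90: 79, -88: 79, -86: 78, -84: 79, -82: 83, -80: 94, -78: 111, -76: 125, -74: 130, -72: 132, -70: 130, -68: 124, -66: 115, -64: 109, -62: 105, -60: 104, -58: 103, -56: 100, -54: 97, -52: 94, -50: 93, -48: 93, -46: 94, -44: 94, -42: 93, -40: 94, -38: 94, -36: 94, -34: 93, -32: 89, -30: 75, -28: 80, -26: 104, -24: 141, -22: 156, -20: 161, -18: 162, -16: 162, -14: 160, -12: 161, -10: 161, -8: 160, -6: 162, -4: 161, -2: 161, 0: 161, 2: 160, 4: 159, 6: 160, 8: 160, 10: 160, 12: 160, 14: 156, 16: 143, 18: 122, 20: 97, 22: 78, 24: 90, 26: 107, 28: 119, 30: 126, 32: 125, 34: 125, 36: 124, 38: 123, 40: 123, 42: 123, 44: 124, 46: 124, 48: 124, 50: 124, 52: 124, 54: 124, 56: 125, 58: 126, 60: 130, 62: 133, 64: 134, 66: 135, 68: 134, 70: 134, 72: 135, 74: 135, 76: 133, 78: 123, 80: 112, 82: 104, 84: 102, 86: 102, 88: 102, 90: 101, 92: 102, 94: 102, 96: 101, 98: 101, 100: 102, 102: 102, 104: 102, 106: 102, 108: 104}
[-0.2 -0.1 -0.  -0.1 -0.1  0.3] [1.4 1.8 2.1 2.3 1.1 0.9]
cyl [0.4835 0.0572 0.0301]
```

move_arm(
  delta_pos=[
    [0, 0, 0],
    [0, 0, 0],
    [0, 0, 0],
    [0, 0, 0],
    [0, 0, 0],
    [0, 0, 0],
    [0, 0, 0],
    [0, 0, 0],
    [0, 0, 0],
    [0, 0, 0],
  ],
  delta_rot=[
    [0, 0, 0.0455],
    [0, 0, 0.0455],
    [0, 0, 0.0455],
    [0, 0, 0.0455],
    [0, 0, 0.0455],
    [0, 0, 0.0455],
    [0, 0, 0.0455],
    [0, 0, 0.0455],
    [0, 0, 0.0455],
    [0, 0, 0.0455],
  ],
  grip=[0.9, 0.9, 0.9, 0.9, 0.9, 0.9, 0.9, 0.9, 0.9, 0.9],
)

```text
t: 12.5
eef_pos: [0.4942, -0.2448, 0.1788]
tcp_rot: [[0.983, 0.183, -0.0], [0.183, -0.983, 0.001], [0.0, -0.001, -1.0]]
ft_force: [-0.8, 0.6, 0.8]
opening: 0.0765
grasp_force: 0.0
```

move_arm(
  delta_pos=[
    [0, 0, 0],
    [0.002, -0.15, 0],
    [0.002, -0.2, 0],
    [0.002, -0.2, 0],
    [0.002, -0.2, 0],
    [0.002, -0.2, 0],
    [0.002, -0.2, 0],
    [0.002, -0.2, 0],
    [0.002, -0.14, 0],
    [0, 0, 0],
  ],
  delta_rot=[
    [0, 0, 0.04],
    [0, 0, 0],
    [0, 0, 0],
    [0, 0, 0],
    [0, 0, 0],
    [0, 0, 0],
    [0, 0, 0],
    [0, 0, 0],
    [0, 0, 0],
    [0, 0, 0],
  ],
  grip=[0.9, 0.9, 0.9, 0.9, 0.9, 0.9, 0.9, 0.9, 0.9, 0.9],
)

```text
t: 13.5
eef_pos: [0.4819, -0.019, 0.1788]
tcp_rot: [[0.998, 0.069, -0.0], [0.069, -0.998, 0.002], [-0.0, -0.002, -1.0]]
ft_force: [0.5, 0.8, -1.2]
opening: 0.0765
grasp_force: 0.0
```

```bash
python3 -c "
from h import *
go((.4842,-.0285),.044,.0545-np.pi/2)"
```

```text
t 13.5 pos [ 0.4819 -0.019   0.1788] theta -1.5019 tool z [-5.0e-04  1.9e-03 -1.0e+00] F [ 0.5  0.8 -1.2] open 0.0765
delta units [0.011 0.066 0.898] rot units 0.0046
j [-0.15  0.39  0.1   2.2  -0.08  0.55 -1.5 ]
```

move_arm(
  delta_pos=[
    [0.011, 0.065, 0],
    [0, 0, 0.1],
    [0, 0, 0.2],
    [0, 0, 0.2],
    [0, 0, 0.05],
    [0, 0, 0],
    [0, 0, 0],
  ],
  delta_rot=[
    [0, 0, 0.0046],
    [0, 0, 0],
    [0, 0, 0],
    [0, 0, 0],
    [0, 0, 0],
    [0, 0, 0],
    [0, 0, 0],
  ],
  grip=[0.9, 0.9, 0.9, 0.9, 0.9, 0.9, 0.9],
)

```text
t: 14.2
eef_pos: [0.4852, -0.0338, 0.0968]
tcp_rot: [[0.999, 0.047, 0.0], [0.047, -0.999, -0.0], [0.0, 0.0, -1.0]]
ft_force: [-0.1, -0.3, 0.3]
opening: 0.0767
grasp_force: 0.0
```

```bash
python3 -c "
from h import *
go((.4842,-.0285),.044,.0545-np.pi/2)"
```

```text
t 14.2 pos [ 0.4852 -0.0338  0.0968] theta -1.524 tool z [ 5.e-04 -2.e-04 -1.e+00] F [-0.1 -0.3  0.3] open 0.0767
delta units [-0.005 -0.036  0.352] rot units -0.0024
j [-0.1   0.54  0.07  2.26 -0.1   0.35 -1.46]
```

move_arm(
  delta_pos=[
    [-0.005, -0.036, 0],
    [0, 0, 0.09],
    [0, 0, 0.1],
    [0, 0, 0.1],
    [0, 0, 0.06],
    [0, 0, 0],
    [0, 0, 0],
  ],
  delta_rot=[
    [0, 0, -0.0024],
    [0, 0, 0],
    [0, 0, 0],
    [0, 0, 0],
    [0, 0, 0],
    [0, 0, 0],
    [0, 0, 0],
  ],
  grip=[0.9, 0.9, 0.9, 0.9, 0.9, 0.9, 0.9],
)

```text
t: 14.9
eef_pos: [0.4841, -0.0276, 0.044]
tcp_rot: [[0.998, 0.056, 0.0], [0.056, -0.998, 0.0], [0.0, -0.0, -1.0]]
ft_force: [0.7, -0.3, -0.7]
opening: 0.0767
grasp_force: 0.0
```

```bash
python3 -c "
from h import *
go((.4842,-.0285),.044,.0545-np.pi/2)"
```

```text
t 14.9 pos [ 0.4841 -0.0276  0.044 ] theta -1.515 tool z [ 3.e-04  0.e+00 -1.e+00] F [ 0.7 -0.3 -0.7] open 0.0767
delta units [0.001 0.006 0.   ] rot units 0.0004
j [-0.09  0.64  0.04  2.29 -0.11  0.22 -1.46]
```

Aligned to under 1 mm. I'll close on the flanges slowly.

move_arm(
  delta_pos=[
    [0, 0.006, 0],
    [0, 0, 0],
    [0, 0, 0],
    [0, 0, 0],
    [0, 0, 0],
    [0, 0, 0],
    [0, 0, 0],
  ],
  delta_rot=[
    [0, 0, 0],
    [0, 0, 0],
    [0, 0, 0],
    [0, 0, 0],
    [0, 0, 0],
    [0, 0, 0],
    [0, 0, 0],
  ],
  grip=[0.8, 0.7, 0.64, 0.58, 0.4, 0.2, 0.2],
  squeeze=60,
)

```text
t: 15.6
eef_pos: [0.4844, -0.0295, 0.0443]
tcp_rot: [[0.999, 0.054, 0.001], [0.054, -0.999, -0.001], [0.001, 0.001, -1.0]]
ft_force: [0.0, -4.7, 10.6]
opening: 0.0512
grasp_force: 61.2
```

```bash
python3 -c "
from h import *
go((.4842,-.0285),.044,.0545-np.pi/2)"
```

```text
t 15.6 pos [ 0.4844 -0.0295  0.0443] theta -1.5165 tool z [ 1.4e-03 -7.0e-04 -1.0e+00] F [ 0.  -4.7 10.6] open 0.0512
delta units [-0.001 -0.007  0.002] rot units -0.0001
j [-0.09  0.64  0.04  2.29 -0.11  0.21 -1.46]
```

move_arm(
  delta_pos=[
    [0, 0, -0.02],
    [0, 0, -0.04],
    [0, 0, -0.07],
    [0, 0, -0.1],
    [0, 0, -0.1],
    [0, 0, -0.1],
    [0, 0, -0.07],
    [0, 0, -0.04],
    [0, 0, -0.02],
    [0, 0, 0],
  ],
  delta_rot=[
    [0, 0, 0],
    [0, 0, 0],
    [0, 0, 0],
    [0, 0, 0],
    [0, 0, 0],
    [0, 0, 0],
    [0, 0, 0],
    [0, 0, 0],
    [0, 0, 0],
    [0, 0, 0],
  ],
  grip=[0.2, 0.2, 0.2, 0.2, 0.2, 0.2, 0.2, 0.2, 0.2, 0.2],
  squeeze=70,
)

```text
t: 16.6
eef_pos: [0.4839, -0.0285, 0.1277]
tcp_rot: [[0.998, 0.056, 0.0], [0.056, -0.998, 0.0], [0.0, -0.0, -1.0]]
ft_force: [-0.3, -1.0, -4.6]
opening: 0.0512
grasp_force: 73.5
```

```bash
cat >> h.py <<'E'
def rodcheck():
    s=arm.read_state();c=s['eef_pos'][:2];u=-s['tcp_rot'][:2,1];u/=np.linalg.norm(u);n=np.array([-u[1],u[0]])
    for nm in('top','scene'):
        p,d=arm.snapshot(nm);P=cloud(nm,d).reshape(-1,3);q=P[:,:2]-c;a=q@u;b=q@n;z=P[:,2]
        for lo,hi in((-.1,-.05),(.05,.1)):
            m=(a>lo)&(a<hi)&(abs(b)<.013)&(abs(z-s['eef_pos'][2])<.022)
            if m.sum()>5:print(nm,lo,m.sum(),'a',a[m].min().round(4),a[m].max().round(4),'b',np.median(b[m]).round(4),'z p10,50,90',np.percentile(z[m],[10,50,90]).round(4))
E
python3 -c "
from h import *
th=.195-np.pi/2
go((.6358,.170),.119,th)
rodcheck()
p,d=arm.snapshot('scene')
cv2.imwrite('pics/g.png',cv2.resize(p[120:270,190:370],None,fx=4,fy=4,interpolation=cv2.INTER_CUBIC))"
```

```text
t 16.6 pos [ 0.4839 -0.0285  0.1277] theta -1.515 tool z [ 2.e-04  0.e+00 -1.e+00] F [-0.3 -1.  -4.6] open 0.0512
delta units [ 1.085 -1.265  0.058] rot units -0.0443
j [-0.12  0.48  0.08  2.24 -0.1   0.42 -1.47]
top 0.05 13 a 0.0749 0.0825 b 0.0003 z p10,50,90 [0.1218 0.1239 0.1272]
scene -0.1 27 a -0.0771 -0.0502 b -0.0029 z p10,50,90 [0.1218 0.1259 0.1273]
scene 0.05 28 a 0.0504 0.0818 b -0.0032 z p10,50,90 [0.1212 0.1247 0.128 ]
```

View pics/g.png

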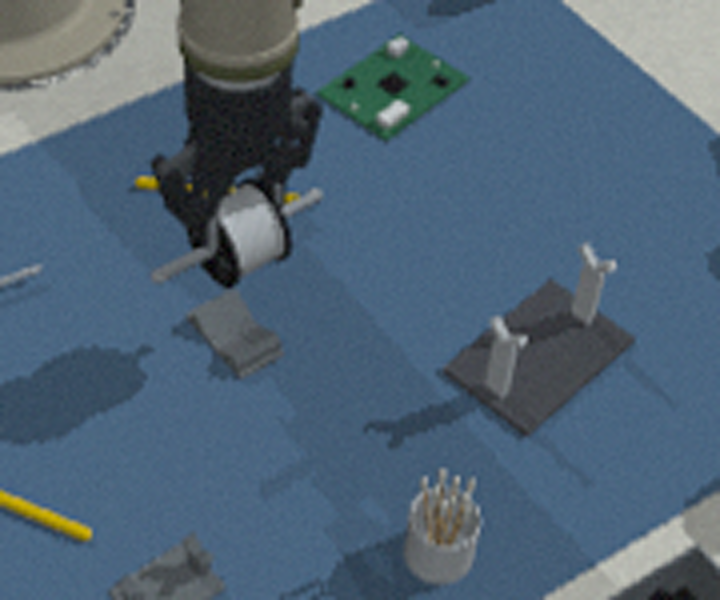

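The view shows the reel lifted with the axle level and about centred, sticking out from (155,275) to (320,195). The uprights are at (505,350) and (590,285). I'll raise it, turn it and carry it with smooth ramps.

move_arm(
  delta_pos=[
    [0, 0, -0.02],
    [0, 0, -0.04],
    [0, 0, -0.05],
    [0, 0, -0.05],
    [0, 0, -0.03],
    [0, 0, -0.01],
    [0, 0, 0],
    [0, 0, 0],
  ],
  delta_rot=[
    [0, 0, -0.003],
    [0, 0, -0.006],
    [0, 0, -0.009],
    [0, 0, -0.009],
    [0, 0, -0.009],
    [0, 0, -0.006],
    [0, 0, -0.0023],
    [0, 0, 0],
  ],
  grip=[0.2, 0.2, 0.2, 0.2, 0.2, 0.2, 0.2, 0.2],
)

```text
t: 17.55
eef_pos: [0.4838, -0.0286, 0.1574]
tcp_rot: [[0.981, 0.194, -0.0], [0.194, -0.981, 0.0], [-0.0, -0.0, -1.0]]
ft_force: [-0.1, 0.4, -4.9]
opening: 0.0508
grasp_force: 73.5
```

move_arm(
  delta_pos=[
    [0.019, -0.017, 0],
    [0.038, -0.034, 0],
    [0.058, -0.051, 0],
    [0.077, -0.068, 0],
    [0.096, -0.084, 0],
    [0.096, -0.084, 0],
    [0.096, -0.084, 0],
    [0.096, -0.084, 0],
    [0.096, -0.084, 0],
    [0.096, -0.084, 0],
  ],
  delta_rot=[
    [0, 0, 0],
    [0, 0, 0],
    [0, 0, 0],
    [0, 0, 0],
    [0, 0, 0],
    [0, 0, 0],
    [0, 0, 0],
    [0, 0, 0],
    [0, 0, 0],
    [0, 0, 0],
  ],
  grip=[0.2, 0.2, 0.2, 0.2, 0.2, 0.2, 0.2, 0.2, 0.2, 0.2],
)

```text
t: 18.55
eef_pos: [0.5783, 0.0944, 0.1574]
tcp_rot: [[0.981, 0.194, -0.0], [0.194, -0.981, -0.0], [-0.0, 0.0, -1.0]]
ft_force: [-0.3, 0.2, -5.0]
opening: 0.0506
grasp_force: 73.5
```

move_arm(
  delta_pos=[
    [0.096, -0.084, 0],
    [0.096, -0.084, 0],
    [0.096, -0.084, 0],
    [0.077, -0.068, 0],
    [0.058, -0.051, 0],
    [0.038, -0.034, 0],
    [0.019, -0.017, 0],
    [0, 0, 0],
    [0, 0, 0],
    [0, 0, 0],
  ],
  delta_rot=[
    [0, 0, 0],
    [0, 0, 0],
    [0, 0, 0],
    [0, 0, 0],
    [0, 0, 0],
    [0, 0, 0],
    [0, 0, 0],
    [0, 0, 0],
    [0, 0, 0],
    [0, 0, 0],
  ],
  grip=[0.2, 0.2, 0.2, 0.2, 0.2, 0.2, 0.2, 0.2, 0.2, 0.2],
)

```text
t: 19.55
eef_pos: [0.6355, 0.1681, 0.1576]
tcp_rot: [[0.981, 0.193, -0.0], [0.193, -0.981, -0.0], [-0.0, 0.0, -1.0]]
ft_force: [-0.6, -0.4, -3.9]
opening: 0.0511
grasp_force: 73.5
```

```bash
python3 -c "
from h import *
th=.195-np.pi/2
go((.6358,.170),.119,th)
rodcheck()
p,d=arm.snapshot('scene');P=cloud('scene',d).reshape(-1,3)
c=np.array([.6358,.170]);u=np.array([-np.sin(.195),np.cos(.195)]);n=np.array([-u[1],u[0]])
a=(P[:,:2]-c)@u;b=(P[:,:2]-c)@n
for lo,hi in((-.068,-.042),(.042,.068)):
  m=(a>lo)&(a<hi)&(abs(b)<.03)&(P[:,2]>.065)&(P[:,2]<.095);print('upright',m.sum(),a[m].mean().round(4),'b mean,min,max',b[m].mean().round(4),b[m].min().round(4),b[m].max().round(4),P[m][:,2].max())
"
```

```text
t 19.55 pos [0.6355 0.1681 0.1576] theta -1.3768 tool z [-3.e-04 -4.e-04 -1.e+00] F [-0.6 -0.4 -3.9] open 0.0511
delta units [ 0.004 -0.012  0.257] rot units -0.0003
j [-0.4   0.6   0.08  1.83 -0.07  0.71 -1.65]
top -0.1 42 a -0.0756 -0.0503 b 0.0016 z p10,50,90 [0.1517 0.1561 0.1586]
scene -0.1 28 a -0.078 -0.0506 b -0.0021 z p10,50,90 [0.1515 0.156  0.1589]
scene 0.05 18 a 0.0538 0.0787 b -0.0037 z p10,50,90 [0.1517 0.156  0.1582]
upright 41 -0.0576 b mean,min,max -0.0011 -0.0183 0.0153 0.08662688760893975
upright 22 0.0517 b mean,min,max -0.0074 -0.0163 0.0024 0.08488767013797617
```

move_arm(
  delta_pos=[
    [0.002, -0.006, 0.02],
    [0.002, -0.006, 0.04],
    [0, 0, 0.06],
    [0, 0, 0.07],
    [0, 0, 0.07],
    [0, 0, 0.06],
    [0, 0, 0.05],
    [0, 0, 0.03],
    [0, 0, 0.02],
    [0, 0, 0.01],
  ],
  delta_rot=[
    [0, 0, 0],
    [0, 0, 0],
    [0, 0, 0],
    [0, 0, 0],
    [0, 0, 0],
    [0, 0, 0],
    [0, 0, 0],
    [0, 0, 0],
    [0, 0, 0],
    [0, 0, 0],
  ],
  grip=[0.2, 0.2, 0.2, 0.2, 0.2, 0.2, 0.2, 0.2, 0.2, 0.2],
)

```text
t: 20.7
eef_pos: [0.6361, 0.1708, 0.0928]
tcp_rot: [[0.981, 0.193, -0.0], [0.193, -0.981, -0.0], [-0.0, 0.0, -1.0]]
ft_force: [-0.3, -0.6, -4.1]
opening: 0.0514
grasp_force: 73.5
```

move_arm(
  delta_pos=[
    [0, 0, 0],
    [0, 0, 0],
    [0, 0, 0],
  ],
  delta_rot=[
    [0, 0, 0],
    [0, 0, 0],
    [0, 0, 0],
  ],
  grip=[0.2, 0.2, 0.2],
)

```text
t: 21.0
eef_pos: [0.6362, 0.1708, 0.0934]
tcp_rot: [[0.981, 0.194, 0.001], [0.194, -0.981, 0.0], [0.001, -0.0, -1.0]]
ft_force: [0.7, -0.5, -3.9]
opening: 0.0507
grasp_force: 73.5
```

```bash
python3 -c "
from h import *
th=.195-np.pi/2
go((.6358,.170),.0793,th)
rodcheck()
"
```

```text
t 21.0 pos [0.6362 0.1708 0.0934] theta -1.376 tool z [ 6.e-04  2.e-04 -1.e+00] F [ 0.7 -0.5 -3.9] open 0.0507
delta units [-0.004  0.005  0.094] rot units -0.0001
j [-0.39  0.68  0.07  1.87 -0.08  0.59 -1.65]
top -0.1 55 a -0.0768 -0.051 b 0.0022 z p10,50,90 [0.079  0.0889 0.0933]
scene -0.1 47 a -0.0766 -0.0501 b -0.0022 z p10,50,90 [0.0765 0.0873 0.0936]
scene 0.05 20 a 0.0539 0.079 b -0.0032 z p10,50,90 [0.0893 0.0912 0.0933]
```

move_arm(
  delta_pos=[
    [0, 0, 0.008],
    [0, 0, 0.01],
    [0, 0, 0.01],
    [0, 0, 0.01],
    [0, 0, 0.01],
    [0, 0, 0.01],
    [0, 0, 0.008],
    [0, 0, 0.006],
    [0, 0, 0],
    [0, 0, 0],
  ],
  delta_rot=[
    [0, 0, 0],
    [0, 0, 0],
    [0, 0, 0],
    [0, 0, 0],
    [0, 0, 0],
    [0, 0, 0],
    [0, 0, 0],
    [0, 0, 0],
    [0, 0, 0],
    [0, 0, 0],
  ],
  grip=[0.2, 0.2, 0.2, 0.2, 0.2, 0.2, 0.2, 0.2, 0.2, 0.2],
)

```text
t: 22.1
eef_pos: [0.6361, 0.1708, 0.0822]
tcp_rot: [[0.981, 0.194, 0.0], [0.194, -0.981, 0.0], [0.0, -0.0, -1.0]]
ft_force: [0.3, -0.1, -2.5]
opening: 0.051
grasp_force: 73.5
```

```bash
python3 -c "
from h import *
th=.195-np.pi/2
go((.6358,.170),.0793,th)
rodcheck()
"
```

```text
t 22.1 pos [0.6361 0.1708 0.0822] theta -1.3761 tool z [ 0.  0. -1.] F [ 0.3 -0.1 -2.5] open 0.051
delta units [-0.003  0.005  0.02 ] rot units -0.0001
j [-0.39  0.7   0.07  1.87 -0.08  0.57 -1.65]
top -0.1 50 a -0.0766 -0.0505 b 0.0018 z p10,50,90 [0.0783 0.0819 0.0851]
scene -0.1 53 a -0.0792 -0.0506 b -0.0029 z p10,50,90 [0.0656 0.0817 0.0853]
scene 0.05 22 a 0.0508 0.0788 b -0.0031 z p10,50,90 [0.0809 0.0837 0.0864]
```

The wrist force dropped by about the axle's weight and both rod ends read a top height of about 85 mm, so the axle is seated. I'll ease the reel down onto it.

move_arm(
  delta_pos=[
    [0, 0, 0.005],
    [0, 0, 0.005],
    [0, 0, 0.005],
    [0, 0, 0.004],
    [0, 0, 0],
    [0, 0, 0],
  ],
  delta_rot=[
    [0, 0, 0],
    [0, 0, 0],
    [0, 0, 0],
    [0, 0, 0],
    [0, 0, 0],
    [0, 0, 0],
  ],
  grip=[0.2, 0.2, 0.2, 0.2, 0.2, 0.2],
)

```text
t: 22.8
eef_pos: [0.6364, 0.1709, 0.0814]
tcp_rot: [[0.981, 0.193, 0.001], [0.193, -0.981, 0.001], [0.001, -0.0, -1.0]]
ft_force: [-4.2, -1.2, 16.1]
opening: 0.051
grasp_force: 84.7
```

move_arm(
  delta_pos=[
    [0, 0, -0.006],
    [0, 0, -0.005],
    [0, 0, 0],
    [0, 0, 0],
  ],
  delta_rot=[
    [0, 0, 0],
    [0, 0, 0],
    [0, 0, 0],
    [0, 0, 0],
  ],
  grip=[0.2, 0.2, 0.2, 0.2],
)

```text
t: 23.2
eef_pos: [0.6362, 0.1709, 0.0816]
tcp_rot: [[0.981, 0.193, 0.0], [0.193, -0.981, 0.0], [0.001, -0.0, -1.0]]
ft_force: [-2.6, -0.6, 8.1]
opening: 0.0509
grasp_force: 79.6
```

```bash
python3 -c "
from h import *
go((.6358,.170),.0793,.195-np.pi/2)
rodcheck()
p,d=arm.snapshot('scene')
cv2.imwrite('pics/i.png',cv2.resize(p[160:240,270:360],None,fx=8,fy=7,interpolation=cv2.INTER_CUBIC))
"
```

```text
t 23.2 pos [0.6362 0.1709 0.0816] theta -1.3761 tool z [ 5.e-04  2.e-04 -1.e+00] F [-2.6 -0.6  8.1] open 0.0509
delta units [-0.004  0.005  0.015] rot units -0.0001
j [-0.39  0.7   0.07  1.87 -0.08  0.57 -1.65]
top -0.1 51 a -0.0763 -0.0504 b 0.0026 z p10,50,90 [0.0786 0.0819 0.0855]
scene -0.1 53 a -0.0779 -0.0501 b -0.0021 z p10,50,90 [0.0671 0.0815 0.0866]
scene 0.05 22 a 0.0512 0.0814 b -0.002 z p10,50,90 [0.081  0.0832 0.085 ]
```

View pics/i.png

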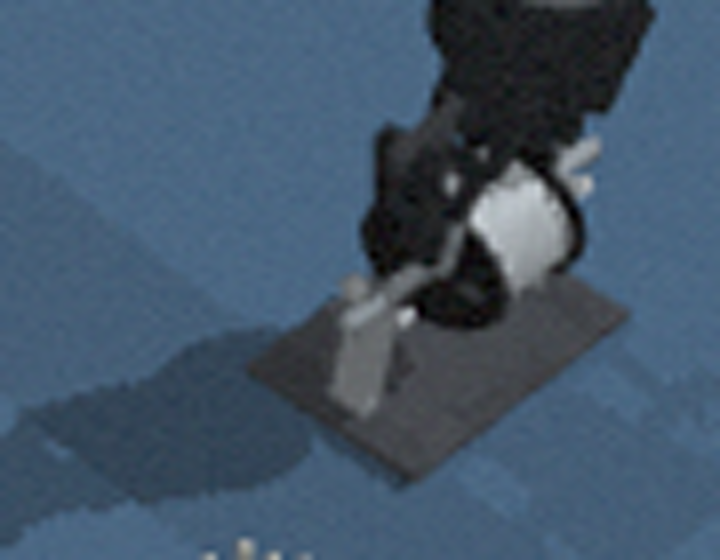

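The axle lies in both notches. The 16 N was most likely the fingertips touching the top of the axle, so I'll back up slightly, open a little to stay clear of the uprights, and lift off.

move_arm(
  delta_pos=[
    [0, 0, -0.007],
    [0, 0, -0.006],
    [0, 0, 0],
    [0, 0, 0],
  ],
  delta_rot=[
    [0, 0, 0],
    [0, 0, 0],
    [0, 0, 0],
    [0, 0, 0],
  ],
  grip=[0.2, 0.2, 0.2, 0.2],
  squeeze=40,
)

```text
t: 23.75
eef_pos: [0.6359, 0.1708, 0.0825]
tcp_rot: [[0.981, 0.194, -0.001], [0.194, -0.981, -0.0], [-0.001, 0.0, -1.0]]
ft_force: [-0.1, -0.0, -2.9]
opening: 0.0508
grasp_force: 74.0
```

move_arm(
  delta_pos=[
    [0, 0, 0],
    [0, 0, 0],
    [0, 0, 0],
    [0, 0, 0],
    [0, 0, 0],
    [0, 0, 0],
  ],
  delta_rot=[
    [0, 0, 0],
    [0, 0, 0],
    [0, 0, 0],
    [0, 0, 0],
    [0, 0, 0],
    [0, 0, 0],
  ],
  grip=[0.61, 0.63, 0.66, 0.69, 0.71, 0.71],
  squeeze=20,
)

```text
t: 24.35
eef_pos: [0.6361, 0.1708, 0.083]
tcp_rot: [[0.981, 0.194, 0.0], [0.194, -0.981, -0.0], [0.0, 0.0, -1.0]]
ft_force: [0.6, 0.8, -0.2]
opening: 0.0606
grasp_force: 0.0
```

move_arm(
  delta_pos=[
    [0, 0, -0.02],
    [0, 0, -0.05],
    [0, 0, -0.1],
    [0, 0, -0.15],
    [0, 0, -0.2],
    [0, 0, -0.2],
    [-0.25, 0, -0.1],
    [-0.3, 0, 0],
    [-0.3, 0, 0],
    [-0.2, 0, 0],
  ],
  delta_rot=[
    [0, 0, 0],
    [0, 0, 0],
    [0, 0, 0],
    [0, 0, 0],
    [0, 0, 0],
    [0, 0, 0],
    [0, 0, 0],
    [0, 0, 0],
    [0, 0, 0],
    [0, 0, 0],
  ],
  grip=[0.71, 0.71, 0.71, 0.71, 0.71, 0.71, 0.71, 0.71, 0.71, 0.71],
)

```text
t: 25.35
eef_pos: [0.4787, 0.1395, 0.2073]
tcp_rot: [[0.981, 0.193, 0.0], [0.193, -0.981, 0.0], [0.0, -0.0, -1.0]]
ft_force: [0.6, 0.2, 0.2]
opening: 0.0603
grasp_force: 0.0
```

```bash
python3 -c "
from h import *
go((.6358,.170),.0793,.195-np.pi/2)
c=np.array([.6362,.1708]);u=np.array([-np.sin(.195),np.cos(.195)]);n=np.array([-u[1],u[0]])
for nm in('top','scene'):
  p,d=arm.snapshot(nm);P=cloud(nm,d).reshape(-1,3);a=(P[:,:2]-c)@u;b=(P[:,:2]-c)@n;z=P[:,2]
  for lo,hi in((-.1,-.06),(-.05,-.03),(.03,.05),(.06,.1)):
    m=(a>lo)&(a<hi)&(abs(b)<.012)&(z>.068)&(z<.1)
    if m.any():print(nm,lo,m.sum(),'a',a[m].min().round(4),a[m].max().round(4),'b',np.median(b[m]).round(4),'z',np.percentile(z[m],[50,95]).round(4))
  m=(abs(b)<.04)&(abs(a)<.045)&(z>.095)&(z<.13);print('reel',m.sum(),'a',np.percentile(a[m],[1,99]).round(4),'b',b[m].mean().round(4),'ztop',np.percentile(z[m],98).round(4))
  if nm=='scene':cv2.imwrite('pics/j.png',cv2.resize(p[130:280,190:370],None,fx=4,fy=4,interpolation=cv2.INTER_CUBIC))
"
```

```text
t 25.35 pos [0.4787 0.1395 0.2073] theta -1.3761 tool z [ 1.e-04  4.e-04 -1.e+00] F [0.6 0.2 0.2] open 0.0603
delta units [1.067 0.003 0.854] rot units -0.0001
j [-0.46  0.36  0.09  2.14 -0.05  0.64 -1.71]
top -0.1 26 a -0.0765 -0.0605 b 0.0013 z [0.0821 0.0863]
top -0.05 31 a -0.0498 -0.0302 b 0.0017 z [0.083  0.0874]
top 0.03 28 a 0.0335 0.0495 b 0.0016 z [0.0835 0.0871]
top 0.06 34 a 0.0604 0.0816 b 0.0018 z [0.0821 0.0883]
reel 422 a [-0.0236  0.0281] b 0.0023 ztop 0.1122
scene -0.1 23 a -0.0779 -0.0607 b -0.0014 z [0.0829 0.087 ]
scene -0.05 18 a -0.0493 -0.0301 b -0.0025 z [0.0846 0.0871]
scene 0.03 3 a 0.047 0.0488 b -0.0077 z [0.0855 0.0858]
scene 0.06 13 a 0.0622 0.0805 b -0.0012 z [0.0834 0.0869]
reel 248 a [-0.0265  0.0264] b -0.0035 ztop 0.1119
```

View pics/j.png

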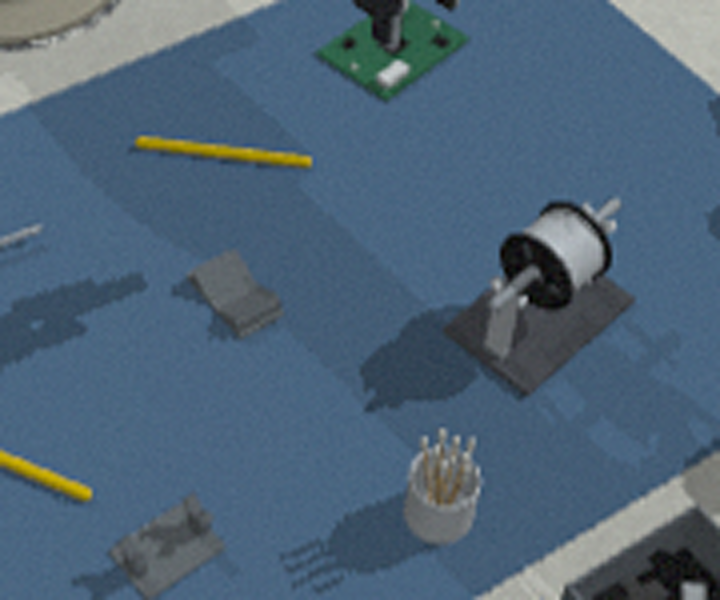

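The last view shows the axle in both notches, sticking out past the uprights at (500,300) and (612,210), with the reel hanging centred at about (555,255). Its rim top measures 112 mm, which is what a reel hanging on a seated axle should read. The arm is clear, so I'm handing in.

```bash
python3 -c "
from bench import arm
print(arm.close_job())"
```

```text
the job is handed in; nothing more can be done
None
```

The job is handed in at about 25 s: the axle lies in both stand notches, sticking out roughly 20 mm past each upright, with the reel hanging centred between them and the robot clear.

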